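# Compare a glaze trial with the master tile under the inspection camera

### The arm

A 6-joint arm with a two-finger parallel gripper is mounted at the origin on the work surface; the furniture and walls round the work are solid. World frame = base frame: x ahead of the robot, y to its left, z up, the work surface at z = 0. Lengths are in m, angles in degrees, forces in N, time in s.
With the tool pointing down it reaches from about 0.325 to 0.85 m from the base axis. Payload 4.4 kg.
Tool frame: the origin (TCP) lies on the centre line of the jaws, within the pads' length; the fingertips stand 14 mm ahead of it and the grasp point (between the pads) lies 5 mm behind it; z points along the fingers, y is the line along which they close (so a half turn about z gives the same grasp; the last joint's range is limited). The gripper opens to 94 mm and grips with 3 to 60 N. Pads are 16 mm wide; open, the fingers measure 119 mm over their backs; the gripper's body (75 mm by 177 mm) begins 78 mm behind the grasp point.
Start: joints at [64.601, 11.837, 88.321, -0, 79.842, -8.623], TCP at [0.166, 0.551, 0.219] pointing down, gripper open.
Joint ranges: [-156.59, 156.59], [-49.26, 127.26], [12.9, 141.05], [-63.56, 243.56], [4.71, 150.69], [-161.64, 161.64]. Speed limits (degrees/s): [159.86, 159.86, 180, 180, 180, 180].

### API

Orientations are given as a 3x3 rotation matrix whose columns are the frame's x, y, z axes.
In Python, from bench import sensors, get_image, camera_params, order gives the robot as it stands.
- The arm moves only by the shell command python3 -m pendant 'ROWS' [FORCE]. ROWS is JSON, a list of rows, each a list of 7 numbers: the shift along the tool's x, y, z scaled (see below), then the turn, a rotation vector about the tool's x, y, z scaled (see below), then the finger opening in mm, from 0 to 94. A call has exactly 5 rows; each row is the pose to reach, as a shift and turn from the pose commanded when the call began, along the tool's axes at that moment, turning the shorter way round; what a row does not reach only later rows make up. The controller multiplies each number of a shift by 0.15 m and each number of a turn by 180 degrees. A row lasts 1/8 s, in which the tool goes at most 62.5 mm and 10.7 degrees, less where a joint would pass 70% of its speed; a pose out of reach is approached as far as the arm can. A call with a number of a shift or a turn outside -1 to 1 is refused whole. A call with a gripper value outside its range is refused whole. The fingers move at their own pace and stop on an object; FORCE is the grip in N (left out, the last holds). Time passes only in rows, so rows that repeat a pose let the fingers close, or fill a call up. It gives the time, the measured TCP pose, the force, the opening and the grip force at its end, in the units of the state.
- sensors.sense(): the state, without advancing time (a new reading comes with each control period).
- get_image(name): name is "scene" or "top" or "wrist"; returns (picture, depth): 420x560x3 uint8, blue, green, red; 420x560 float32, m along the optical axis (not along the pixel's ray), 0 where there is no reading.
- camera_params(name): a dict with "mtx" (3x3 intrinsics, pixels), "extrinsics" (4x4, takes a point from camera to world coordinates). Camera axes: x right, y down, z forward; pixel columns grow to the right and rows downward; lengths in m; the calibration is good to about 2 mm. A picture is of the moment at which its call begins: read the wrist's pose just before it. camera_params takes no time and is no camera call; for the wrist camera it gives the pose at the moment of the call.
- order.job_done(): hands the job in; it is judged then, once.
The state is a dict: "time_s": time; "q": joint angles; "qd": joint speeds; "effort": joint torques, N m; "eef_pos": TCP position; "tool_rot": TCP orientation; "contact_force": force on the tool from outside, world axes, zero at the start; "moment": the same for the moment, N m; "width": finger opening in m; "grip_force": force on a finger pad.
Only numpy, scipy, OpenCV 4.12 (cv2) and the standard library are available. Lean on these libraries where they do the work, as an engineer would, in place of code of your own. Each camera call takes 0.05 s, during which the arm holds its last target. There are 200 camera calls.

### The job

Take the test tile with the arched top out of the tile rack and slide it down into the empty slot of the comparison holder standing on the table, fully home, with its glazed face on the same side as the master tile's, and let go of it. Then lift the holder, fingers on the wood and off the new tile, and present the two tiles to the inspection camera in mid-air: centred on the lens axis, about 18 cm in front of the lens, glazed faces square to it and the pair level in the picture. The program finishes while still holding it there, quite still; leave the other tiles in the rack, the small pots and the camera as they are.

Things in the scene. Friction and masses are not known exactly. Their poses are not given: they have to be found in the camera images.
- arched_tile: terracotta test tile with half-round top (radius 17, straight sides up to 35 mm), the only arched one in the rack: 34 wide (its y), 52 high (z), 8 thick (x), 30 g. Origin: centre of its lower edge face, z up. Pale glazed face at -x, bare clay at +x. It stands in any one of the rack's three slots, the lowest 16 mm inside; all tiles there have the glaze on the rack's -x side
- rack: fixed dark wooden tile rack, 156 (its x) x 70 (y) x 22 mm high; three slots across it at x = -46, 0 and +46 mm, each 37.5 x 10 mm and 16 deep (floor 6 mm above the table); 38 mm are free between neighbouring tiles. Origin: centre of its underside
- square_tile_a: square-topped test tile, 34 x 52 x 8 mm, standing in another slot of the rack; leave it. Origin: centre of its lower edge face
- square_tile_b: second square-topped test tile, same size, in the remaining slot of the rack; leave it. Origin: centre of its lower edge face
- holder: loose pale wooden holder, 200 to 330 g: a rail 36 (its x) x 116 (y) x 30 mm high with two slots open at the top and a flat handle upright in the middle, 14 thick (x), 20 wide (y), round top 108 mm up. Slot at +y: fixed arched master tile, top 60 mm up, pale glazed face to -x. Slot at -y: empty. Origin: centre of its underside, z up; stands on the table
- slot (a point): middle of the floor of the holder's empty slot, at (0, -35, 8) mm in the holder's frame, axes as the holder's; the slot is 10 (x) x 36.3 (y) mm, 22 deep, with a 2 mm bevelled mouth 30 mm above the holder's underside. A seated tile has its origin here, its axes along these, and 30 mm of it show above the rail
- grip (a point): the place to hold the handle: on its centre line, 90 mm above the holder's underside, clear above the tiles; the handle is 14 mm thick here along x and 20 mm wide along y. Axes as the holder's
- pair (a point): middle of the pair: between the two tiles in the plane of the glazed faces, at (-4, 0, 45) mm in the holder's frame. Axes as the holder's; the glazed faces look along -x
- glazed (a point): point on the glazed face of the arched tile, at (-4, 0, 30) mm in its frame; axes as the tile's
- lens (a point): centre of the front of the lens (41 mm across) of the inspection camera, a grey box camera on a steel stand, about 250 mm above the table. It looks along this point's -x, sideways across the table and somewhat down; y is level, z is up in the picture. To face it the holder's -x points along this +x, its y against this y, its z along this z (it leans back)
- camera_head (a joint): nod of the camera: 0 looks level, larger looks further down (rad); a stiff hinge in the yoke, set at the start and to be left so
- camera_stand: fixed stand of the camera: round foot 96 mm across, 14 mm post, yoke 265 mm up. Origin: centre of its underside
- slip_pot: small pot with pale slip, 70 x 68 x 55 mm, bystander. Origin: centre of its underside
- water_cup: small tan cup, 46 x 46 x 53 mm, bystander. Origin: centre of its underside
- paint_a: dark paint pot, 60 x 62 x 47 mm, bystander. Origin: centre of its underside
Not all that is in view belongs to the job. There is more than one size of the holder; the job needs the larger.

How it is judged:
By the outcome, as a careful person would: the job done as asked, in the order asked, and still so for the second after the job is handed in, while the arm keeps its last pose, push and grip.
It also fails if it takes over 58 s, if anything falls off the work surface, if the arm or the gripper's body presses on something with over 40 N, if the wrist force passes 120 N, or if a joint passes its speed limit or range.

## Working session

There is one attempt and no reset: what is moved stays moved. The work goes in short steps, Python scripts to look and compute and a shell command to move; the robot and the scene stay as the last step left them, time stands still between calls to the robot, and variables do not carry over. Pictures are saved under pics/ and viewed, at most 12 in all, crops included, and the job is handed in when it is done.

```bash
ls; mkdir -p pics
python3 - <<'E'
from bench import sensors,get_image,camera_params
import cv2,numpy as np
s=sensors.sense();print(s['time_s'],s['eef_pos'],s['tool_rot'],s['width'])
for n in("scene","top","wrist"):
    p=camera_params(n);im,d=get_image(n)
    np.savez(f'pics/{n}0.npz',im=im,d=d,K=p['mtx'],E=p['extrinsics'])
    cv2.imwrite(f'pics/{n}0.png',im);print(n,np.round(p['mtx'],1).tolist(),np.round(p['extrinsics'],3).tolist())
E
```

```text
pics
0.0 [0.16564805 0.54980131 0.21828323] [[-9.57442505e-01  2.88622497e-01 -9.50444032e-04]
 [ 2.88623903e-01  9.57440240e-01 -2.10446027e-03]
 [ 3.02598786e-04 -2.28922058e-03 -9.99997334e-01]] 0.09406430000985835
scene [[403.5, 0.0, 278.5], [0.0, 403.5, 210.4], [0.0, 0.0, 1.0]] [[0.328, -0.739, 0.589, -0.241], [-0.944, -0.263, 0.197, -0.204], [0.01, -0.62, -0.784, 1.038], [0.0, 0.0, 0.0, 1.0]]
top [[458.8, 0.0, 279.3], [0.0, 458.8, 206.5], [0.0, 0.0, 1.0]] [[0.004, -0.988, 0.155, 0.209], [-1.0, -0.008, -0.025, 0.04], [0.026, -0.155, -0.988, 1.545], [0.0, 0.0, 0.0, 1.0]]
wrist [[352.1, 0.0, 275.6], [0.0, 352.1, 213.5], [0.0, 0.0, 1.0]] [[0.288, 0.93, 0.23, 0.098], [0.958, -0.28, -0.07, 0.57], [-0.001, 0.24, -0.971, 0.384], [0.0, 0.0, 0.0, 1.0]]
```

View pics/scene0.png

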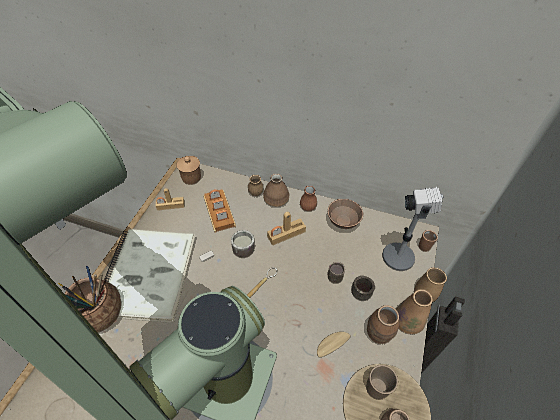

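View pics/top0.png

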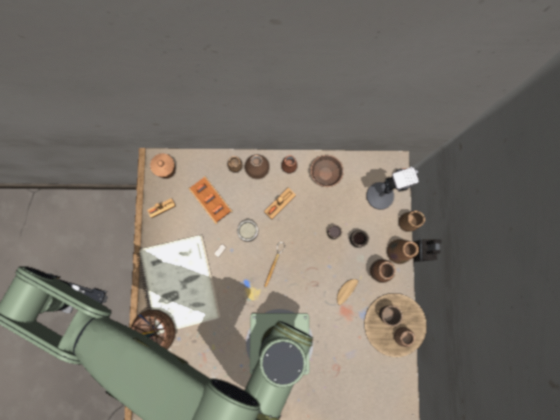

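The scene view shows the rack at (219,210), the larger holder at (286,231), the small decoy holder at (170,202) and the camera head at (422,203). In the top view they are at (210,200), (281,203), (161,208) and (398,182).

```bash
cat > h.py <<'E'
import numpy as np,cv2
from scipy.spatial.transform import Rotation as R
from bench import sensors,get_image,camera_params
def cloud(f):
    z=np.load(f) if isinstance(f,str) else f
    d=z['d'];K=z['K'];E=z['E'];v,u=np.indices(d.shape)
    P=np.stack([(u-K[0,2])/K[0,0]*d,(v-K[1,2])/K[1,1]*d,d],-1)
    P=P@E[:3,:3].T+E[:3,3];P[d<=0]=np.nan
    return P,z['im']
def snap(n,name):
    p=camera_params(n);im,d=get_image(n);np.savez(f'pics/{name}.npz',im=im,d=d,K=p['mtx'],E=p['extrinsics']);cv2.imwrite(f'pics/{name}.png',im)
def rows(Tpos,Trot,s=None):
    "shift/150mm and turn/180deg in tool axes from present pose"
    s=s or sensors.sense();A=np.array(s['tool_rot']);
    return np.round(A.T@(np.array(Tpos)-s['eef_pos'])/.15,4),np.round(R.from_matrix(A.T@Trot).as_rotvec(degrees=True)/180,4)
E
python3 - <<'E'
from h import *
for n,pts in(("scene0",[(219,210),(210,190),(224,218),(286,222),(286,215),(270,238),(303,230),(412,200),(425,195),(408,203),(398,258)]),("top0",[(210,200),(281,203),(404,178),(388,186)])):
    P,im=cloud(f'pics/{n}.npz')
    for u,v in pts: print(n,u,v,np.round(P[v,u],3),im[v,u])
E
```

```text
scene0 219 210 [0.461 0.232 0.02 ] [ 80 128 181]
scene0 210 190 [ 0.545  0.306 -0.002] [154 165 170]
scene0 224 218 [0.433 0.201 0.025] [ 87 102 127]
scene0 286 222 [0.448 0.002 0.075] [ 69 100 122]
scene0 286 215 [0.449 0.003 0.107] [134 182 212]
scene0 270 238 [0.411 0.039 0.023] [41 60 79]
scene0 303 230 [ 0.478 -0.046  0.017] [ 70  99 122]
scene0 412 200 [ 0.474 -0.313  0.275] [47 45 43]
scene0 425 195 [ 0.49  -0.34   0.286] [213 211 211]
scene0 408 203 [ 0.467 -0.306  0.268] [52 48 46]
scene0 398 258 [ 0.473 -0.341  0.019] [120 115 108]
top0 210 200 [0.468 0.234 0.02 ] [ 75  93 128]
top0 281 203 [ 0.453 -0.003  0.062] [ 77 112 145]
top0 404 178 [ 0.491 -0.345  0.284] [238 236 236]
top0 388 186 [ 0.47  -0.301  0.273] [43 40 39]
```

View pics/wrist0.png

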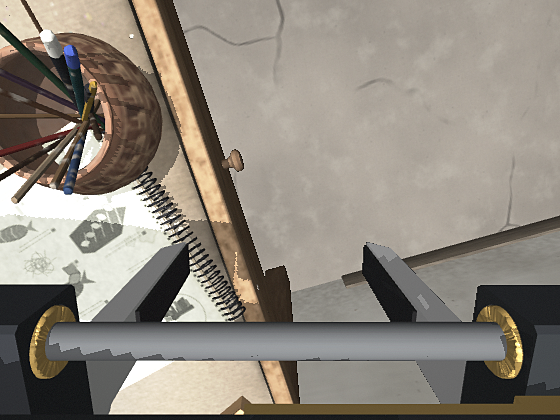

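The wrist view shows the brush pot and sketch pad, with the fingers filling rows below 240. I'll move over the rack.

```bash
M="python3 -m pendant"
python3 -m pendant '[[-0.2,-0.1,0,0,0,0,94],[-0.4,-0.2,0,0,0,0,94],[-0.6,-0.31,0,0,0,0,94],[-0.8,-0.41,0,0,0,0,94],[-0.98,-0.52,0,0,0,0,94]]'
python3 -m pendant '[[-0.2,-0.1,0,0,0,0,94],[-0.4,-0.2,0,0,0,0,94],[-0.6,-0.31,0,0,0,0,94],[-0.8,-0.41,0,0,0,0,94],[-0.98,-0.52,0,0,0,0,94]]'
python3 -m pendant '[[-0.2,-0.1,0,0,0,0,94],[-0.4,-0.2,0,0,0,0,94],[-0.6,-0.31,0,0,0,0,94],[-0.8,-0.41,0,0,0,0,94],[-0.98,-0.52,0,0,0,0,94]]'
python3 -m pendant '[[0,0,0,0,0,0,94],[0,0,0,0,0,0,94],[0,0,0,0,0,0,94],[0,0,0,0,0,0,94],[0,0,0,0,0,0,94]]'
python3 -c "from h import *;snap('wrist','w1')"
```

```text
time_s: 0.78
eef_pos: [0.2848, 0.4324, 0.2191]
tool_rot: [[-0.957, 0.289, -0.0], [0.289, 0.957, -0.0], [0.0, -0.0, -1.0]]
contact_force: [1.1, -0.1, 0.3]
width: 0.0941
grip_force: 0.0
time_s: 1.4
eef_pos: [0.403, 0.3153, 0.2191]
tool_rot: [[-0.957, 0.289, -0.0], [0.289, 0.957, -0.0], [0.0, -0.0, -1.0]]
contact_force: [0.4, 0.7, -0.6]
width: 0.094
grip_force: 0.0
time_s: 2.02
eef_pos: [0.5212, 0.1983, 0.219]
tool_rot: [[-0.957, 0.289, -0.001], [0.289, 0.957, -0.0], [0.001, -0.0, -1.0]]
contact_force: [0.2, 0.7, 0.2]
width: 0.0937
grip_force: 0.0
time_s: 2.65
eef_pos: [0.5203, 0.1997, 0.2195]
tool_rot: [[-0.958, 0.288, 0.0], [0.288, 0.958, 0.0], [-0.0, 0.0, -1.0]]
contact_force: [-0.1, 0.4, -0.8]
width: 0.0941
grip_force: 0.0
```

View pics/w1.png

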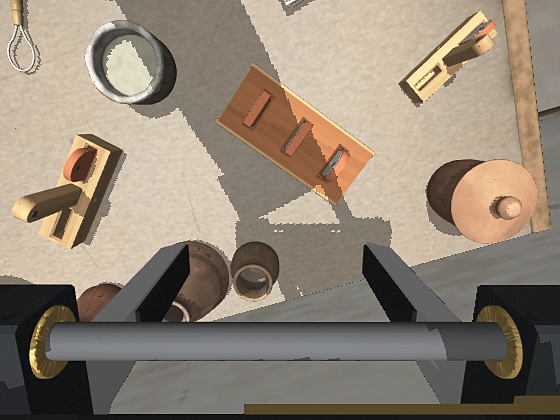

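The wrist view shows the rack with tiles at (257,108), (296,138) and (334,162). The last looks arched. The larger holder is at (80,190) with its empty slot near (65,225), and the decoy holder is upper right. Next I'll zoom in and check the depth.

Run:
```python
from h import *
P,im=cloud('pics/w1.npz')
a=cv2.resize(im[55:215,205:385],None,fx=3.2,fy=3.2,interpolation=cv2.INTER_CUBIC)
b=cv2.resize(im[125:255,5:130],None,fx=3.2,fy=3.2,interpolation=cv2.INTER_CUBIC)
c=np.zeros((600,800,3),np.uint8)
a=a[:600,:440] if 0 else cv2.resize(a,(480,427)); b=cv2.resize(b,(312,325))
c[:427,:480]=a;c[:325,485:797]=b;cv2.imwrite('pics/crop1.png',c)
# rack top pts: plane fit
def reg(x0,x1,y0,y1):
    Q=P[y0:y1,x0:x1].reshape(-1,3);C=im[y0:y1,x0:x1].reshape(-1,3).astype(int);return Q[~np.isnan(Q[:,0])],C[~np.isnan(Q[:,0])]
tab,_=reg(180,230,100,180);print('table z',np.median(tab[:,2]))
Q,C=reg(205,385,55,215)
top=Q[(Q[:,2]>.015)&(Q[:,2]<.03)];print('rack top z',np.median(top[:,2]),len(top))
r=cv2.minAreaRect((top[:,:2]*1000).astype(np.float32));print(r)
t=Q[Q[:,2]>.033];l=R.from_euler('z',0)
lab=[ (247,272,85,130),(283,312,115,160),(315,352,140,185)]
for k in lab:
    q,_=reg(*k);q=q[q[:,2]>.035];print(len(q),q.mean(0).round(4),'maxz',q[:,2].max().round(4),cv2.minAreaRect((q[:,:2]*1000).astype(np.float32)))
# holder
Q,C=reg(5,130,125,255);
top=Q[(Q[:,2]>.026)&(Q[:,2]<.034)];print('holder rail z',np.median(top[:,2]),cv2.minAreaRect((top[:,:2]*1000).astype(np.float32)))
h=Q[(Q[:,2]>.095)];print('handle',len(h),h.mean(0),h[:,2].max(),cv2.minAreaRect((h[:,:2]*1000).astype(np.float32)))
m=Q[(Q[:,2]>.04)&(Q[:,2]<.066)];print(m.mean(0))
```

```text
table z -0.00028766711324718086
rack top z 0.021869929285656398 7853
((469.8659362792969, 236.07992553710938), (148.34698486328125, 63.730445861816406), 38.61724853515625)
383 [0.4331 0.2092 0.0564] maxz 0.0601 ((433.3637390136719, 208.139404296875), (8.858258247375488, 33.63754653930664), 38.79168701171875)
387 [0.4688 0.2362 0.0563] maxz 0.0597 ((469.303466796875, 236.5834197998047), (9.113224029541016, 33.599090576171875), 38.58755874633789)
426 [0.5041 0.2644 0.0514] maxz 0.059 ((504.9420166015625, 264.95977783203125), (8.484406471252441, 33.833492279052734), 38.21096420288086)
holder rail z 0.0294685548503113 ((457.614501953125, 1.8820037841796875), (37.393341064453125, 117.1618881225586), 45.59809875488281)
handle 568 [0.45693608 0.00515542 0.10339453] 0.1086624968342938 ((457.7475891113281, 2.7360267639160156), (15.080122947692871, 20.694276809692383), 47.683597564697266)
[0.442362   0.02064364 0.05272493]
```

View pics/crop1.png

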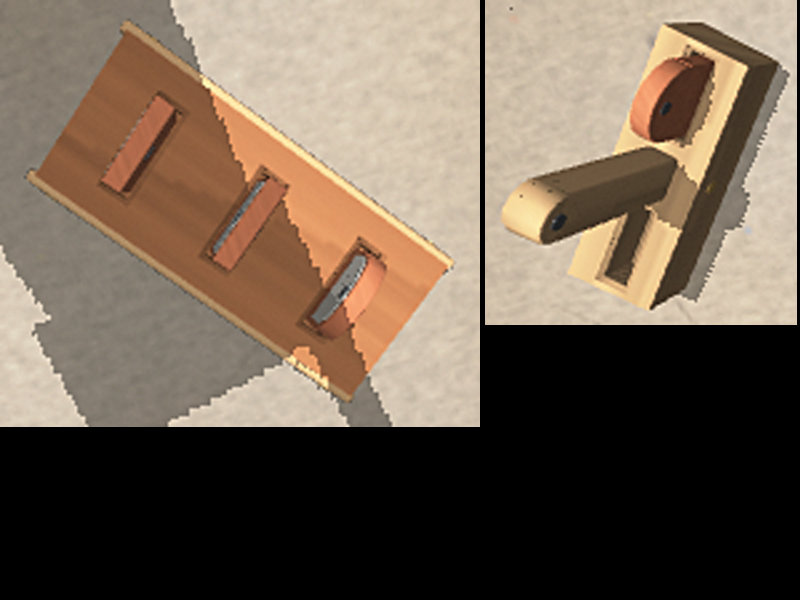

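The crop confirms that the arched tile is in the slot farthest from the robot, at rack +x. Its glaze faces the robot, as the master's does. The master is at the upper end of the holder and the empty slot at the lower end.

```bash
cat >> h.py <<'E'
def down(yaw):
    c,s=np.cos(np.radians(yaw)),np.sin(np.radians(yaw))
    return np.array([[-s,c,0],[c,s,0],[0,0,-1.]])
def go(x,y,z,yaw): print(*rows([x,y,z],down(yaw)))
E
python3 -c "
from h import *
go(.505,.2645,.13,38.6)"
```

```text
[0.2231 0.3847 0.597 ] [0.     0.     0.1926]
```

```bash
python3 -m pendant '[[0.04,0.08,0.1,0,0,0.04,60],[0.09,0.15,0.22,0,0,0.08,50],[0.13,0.23,0.35,0,0,0.12,40],[0.18,0.31,0.48,0,0,0.16,32],[0.223,0.385,0.597,0,0,0.193,32]]' | tail -5
python3 -m pendant '[[0,0,0,0,0,0,32],[0,0,0,0,0,0,32],[0,0,0,0,0,0,32],[0,0,0,0,0,0,32],[0,0,0,0,0,0,32]]'
python3 - <<'E'
from h import *
s=sensors.sense();snap('wrist','w2')
P,im=cloud('pics/w2.npz')
Q=P.reshape(-1,3);Q=Q[~np.isnan(Q[:,0])]
c=Q[(np.hypot(Q[:,0]-.505,Q[:,1]-.2645)<.022)&(Q[:,2]>.03)&(Q[:,2]<.07)]
print(len(c),c.mean(0),c[:,2].max(),cv2.minAreaRect((c[:,:2]*1000).astype(np.float32)))
go(.505,.2645,.044,38.6)
E
```

```text
eef_pos: [0.505, 0.2647, 0.1292]
tool_rot: [[-0.62, 0.785, -0.0], [0.785, 0.62, -0.0], [0.0, -0.0, -1.0]]
contact_force: [0.2, -0.5, 0.5]
width: 0.0476
grip_force: 0.0
time_s: 3.95
eef_pos: [0.5057, 0.264, 0.1304]
tool_rot: [[-0.622, 0.783, 0.001], [0.783, 0.622, 0.0], [-0.0, 0.001, -1.0]]
contact_force: [-0.2, 1.7, -0.2]
width: 0.0319
grip_force: 0.0
564 [0.50278822 0.26811986 0.05269366] 0.059269238636168564 ((505.125732421875, 265.5076599121094), (8.694113731384277, 33.785587310791016), 38.49995422363281)
[ 0.0048 -0.0009  0.5747] [ 0.0001  0.0001 -0.0007]
```

View pics/w2.png

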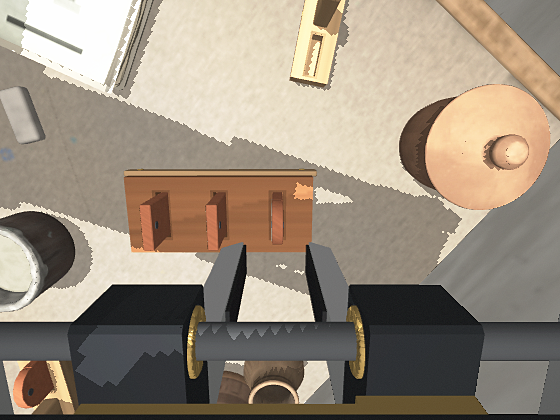

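The tile sits at (277,215), in line with and centred between the fingertips at (275,260). I'll descend, grip and lift.

```bash
python3 -m pendant '[[0.008,0,0.15,0,0,0,32],[0.008,0,0.3,0,0,0,32],[0.008,0,0.43,0,0,0,32],[0.008,0,0.53,0,0,0,32],[0.008,0,0.575,0,0,0,32]]' | tail -5
python3 -m pendant '[[0,0,0,0,0,0,32],[0,0,0,0,0,0,16],[0,0,0,0,0,0,5],[0,0,0,0,0,0,5],[0,0,0,0,0,0,5]]' 25
python3 -m pendant '[[0,0,0,0,0,0,5],[0,0,0,0,0,0,5],[0,0,0,0,0,0,5],[0,0,-0.05,0,0,0,5],[0,0,-0.1,0,0,0,5]]'
```

```text
eef_pos: [0.5041, 0.2649, 0.0427]
tool_rot: [[-0.622, 0.783, -0.001], [0.783, 0.622, -0.0], [0.0, -0.001, -1.0]]
contact_force: [1.1, 0.5, 0.5]
width: 0.0319
grip_force: 0.0
time_s: 5.25
eef_pos: [0.505, 0.2652, 0.0442]
tool_rot: [[-0.622, 0.783, 0.001], [0.783, 0.622, 0.0], [-0.0, 0.001, -1.0]]
contact_force: [-0.5, -0.2, 2.6]
width: 0.008
grip_force: 25.0
time_s: 5.88
eef_pos: [0.5048, 0.2653, 0.0587]
tool_rot: [[-0.622, 0.783, 0.0], [0.783, 0.622, 0.0], [0.0, 0.001, -1.0]]
contact_force: [2.1, 0.5, -1.1]
width: 0.0078
grip_force: 25.0
```

```bash
python3 -m pendant '[[0,0,-0.15,0,0,0,5],[0,0,-0.35,0,0,0,5],[0,0,-0.55,0,0,0,5],[0,0,-0.75,0,0,0,5],[0,0,-0.87,0,0,0,5]]'
python3 -c "
from h import *
go(.504,-.043,.19,45.6)"
```

```text
time_s: 6.5
eef_pos: [0.5045, 0.2649, 0.1908]
tool_rot: [[-0.622, 0.783, 0.001], [0.783, 0.622, -0.0], [-0.0, 0.0, -1.0]]
contact_force: [-0.0, 0.5, -0.4]
width: 0.0077
grip_force: 25.0
[-1.6047 -1.2801  0.0055] [ 0.0001  0.0002 -0.0395]
```

```bash
python3 -m pendant '[[-0.16,-0.13,0,0,0,0,5],[-0.32,-0.26,0,0,0,0,5],[-0.48,-0.39,0,0,0,0,5],[-0.64,-0.52,0,0,0,0,5],[-0.8,-0.64,0,0,0,0,5]]' |tail -1
python3 -m pendant '[[-0.16,-0.13,0,0,0,-0.008,5],[-0.32,-0.26,0,0,0,-0.016,5],[-0.5,-0.4,0,0,0,-0.024,5],[-0.68,-0.54,0,0,0,-0.032,5],[-0.805,-0.64,0,0,0,-0.0395,5]]' |tail -1
python3 -m pendant '[[0,0,0,0,0,0,5],[0,0,0,0,0,0,5],[0,0,0,0,0,0,5],[0,0,0,0,0,0,5],[0,0,0,0,0,0,5]]'
python3 - <<'E'
from h import *
snap('wrist','w3')
P,im=cloud('pics/w3.npz')
Q=P.reshape(-1,3);Q=Q[~np.isnan(Q[:,0])]
Q=Q[np.hypot(Q[:,0]-.4577,Q[:,1]-.0023)<.075]
t=Q[(Q[:,2]>.025)&(Q[:,2]<.034)];print('rail',np.median(t[:,2]),cv2.minAreaRect((t[:,:2]*1000).astype(np.float32)))
h=Q[(Q[:,2]>.085)&(Q[:,2]<.112)];print('handle',len(h),h[:,2].max(),cv2.minAreaRect((h[:,:2]*1000).astype(np.float32)))
m=Q[(Q[:,2]>.04)&(Q[:,2]<.064)];print('master',m[:,2].max(),m.mean(0))
E
```

```text
grip_force: 25.0
grip_force: 25.0
time_s: 8.38
eef_pos: [0.5041, -0.0423, 0.1892]
tool_rot: [[-0.715, 0.699, -0.0], [0.699, 0.715, 0.0], [0.0, -0.0, -1.0]]
contact_force: [0.2, 0.5, -1.3]
width: 0.0077
grip_force: 25.0
rail 0.02977831606775383 ((457.3725891113281, 1.7656097412109375), (36.05473327636719, 115.19204711914062), 45.51487350463867)
handle 586 0.11034749836410049 ((457.2996826171875, 1.7267522811889648), (14.766523361206055, 19.459228515625), 45.57666015625)
master 0.06099814967886269 [0.4329915  0.02548088 0.05583229]
```

View pics/w3.png

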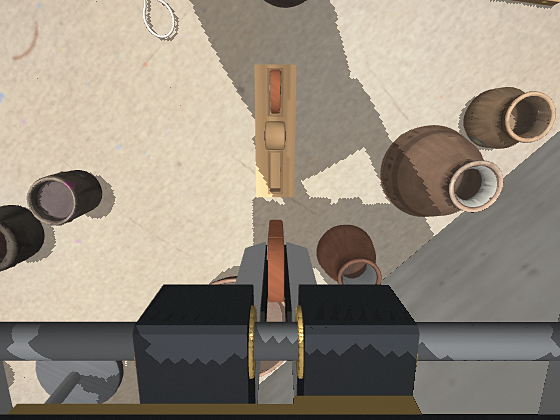

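The holder is upright in the view at (275,130), with its empty slot at (275,165). The held tile is in line with it at (276,250). I'll measure the tile in the hand against the slot.

Run:
```python
from h import *
P,im=cloud('pics/w3.npz');s=sensors.sense();A=np.array(s['tool_rot'])
q=(P[215:300,255:300].reshape(-1,3)-s['eef_pos'])@A
C=im[215:300,255:300].reshape(-1,3).astype(int)
k=(abs(q[:,2])<.06)&(C[:,2]>C[:,0]*1.5)&(abs(q[:,1])<.012);q=q[k]
print(len(q))
for a,b in((-.015,-.005),(-.005,.005),(.005,.015),(.015,.025),(.025,.033),(.033,.05)):
    g=q[(q[:,2]>a)&(q[:,2]<b)]
    if len(g): print(a,len(g),'x',np.percentile(g[:,0],[5,50,95]).round(4),'y',np.percentile(g[:,1],[3,50,97]).round(4))
print('zmax',np.percentile(q[:,2],[95,99,100]))
# slot: dark pixels in rail, x holder
c=np.array([.4574,.0018]);yaw=np.radians(45.5);X=np.array([np.cos(yaw),np.sin(yaw)]);Y=np.array([-X[1],X[0]])
L=np.stack([(P[...,:2]-c)@X,(P[...,:2]-c)@Y,P[...,2]],-1)
n=(L[...,2]<.024)&(abs(L[...,0])<.012)&(L[...,1]<-.012)&(L[...,1]>-.056)
g=L[n];print('slot pts',len(g),np.percentile(g[:,0],[3,50,97]),np.percentile(g[:,1],[3,50,97]))
m=(L[...,2]>.045)&(L[...,2]<.066)&(abs(L[...,0])<.02)&(L[...,1]>.012)&(L[...,1]<.06);g=L[m];print('master',np.percentile(g[:,0],[3,50,97]),np.percentile(g[:,1],[1,50,99]))
slot=c-Y*.035;print(slot);go(slot[0],slot[1],.1,45.5)
```

```text
1297
-0.015 854 x [-0.0088  0.0039  0.0132] y [-0.0039 -0.0002  0.0032]
-0.005 189 x [0.0135 0.0156 0.0167] y [-0.0041 -0.0002  0.0037]
0.005 93 x [0.0092 0.0166 0.0171] y [-0.0043 -0.0007  0.004 ]
0.015 70 x [0.0163 0.0167 0.0171] y [-0.004  -0.0002  0.0031]
0.025 48 x [0.016  0.0167 0.017 ] y [-0.0041 -0.0004  0.0033]
0.033 27 x [0.0158 0.0167 0.017 ] y [-0.0042 -0.0001  0.0034]
zmax [0.02649801 0.03464296 0.03744236]
slot pts 410 [-0.00474643  0.00017588  0.0049569 ] [-0.05321462 -0.03661546 -0.01992197]
master [-3.95291864e-03  3.56913373e-05  3.35735505e-03] [0.01861497 0.03405358 0.05154773]
[ 0.48236377 -0.02273182]
[ 0.1956 -0.0072  0.5945] [-0.     -0.      0.0007]
```

```bash
python3 -m pendant '[[0.08,-0.006,0.1,0,0,0,5],[0.15,-0.006,0.25,0,0,0,5],[0.196,-0.006,0.42,0,0,0,5],[0.196,-0.006,0.56,0,0,0,5],[0.196,-0.006,0.66,0,0,0,5]]' |tail -1
python3 -m pendant '[[0,0,0,0,0,0,5],[0,0,0,0,0,0,5],[0,0,0,0,0,0,5],[0,0,0,0,0,0,5],[0,0,0,0,0,0,5]]'
python3 - <<'E'
from h import *
import numpy as np
snap('wrist','w4')
P,im=cloud('pics/w4.npz');s=sensors.sense();print(s['eef_pos'],s['contact_force'])
c=np.array([.4574,.0018])
Q=P.reshape(-1,3);Q=Q[~np.isnan(Q[:,0])];Q=Q[np.hypot(Q[:,0]-c[0],Q[:,1]-c[1])<.075]
t=Q[(Q[:,2]>.025)&(Q[:,2]<.034)];print('rail',cv2.minAreaRect((t[:,:2]*1000).astype(np.float32)))
go(.48236,-.02273,.046,45.5)
E
```

```text
grip_force: 25.0
time_s: 9.68
eef_pos: [0.4827, -0.023, 0.0905]
tool_rot: [[-0.714, 0.7, 0.001], [0.7, 0.714, -0.0], [-0.001, 0.0, -1.0]]
contact_force: [-0.2, 0.1, -0.3]
width: 0.008
grip_force: 25.0
[ 0.4826096  -0.02294921  0.09040306] [ 0.17482513 -0.4914199  -0.88816115]
rail ((452.4278564453125, 6.5946502685546875), (36.08126449584961, 101.34906768798828), 45.55949783325195)
[ 2.30e-03 -2.00e-04  2.96e-01] [0.0001 0.0001 0.0005]
```

View pics/w4.png

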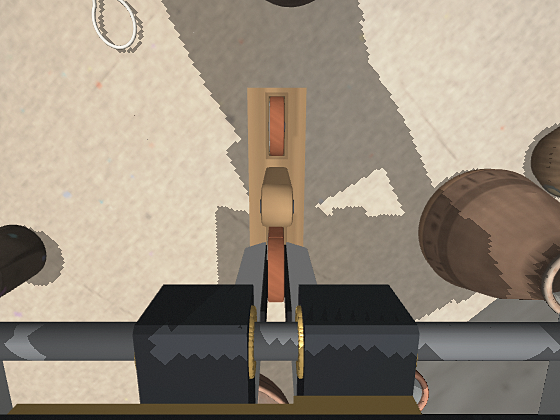

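The held tile at (277,268) lines up with the master at (277,125) and the handle. I'll start the insertion and check the force.

```bash
python3 -m pendant '[[0.002,0,0.05,0,0,0,5],[0.002,0,0.1,0,0,0,5],[0.002,0,0.14,0,0,0,5],[0.002,0,0.17,0,0,0,5],[0.002,0,0.19,0,0,0,5]]'
python3 -m pendant '[[0,0,0.02,0,0,0,5],[0,0,0.04,0,0,0,5],[0,0,0.05,0,0,0,5],[0,0,0.05,0,0,0,5],[0,0,0.05,0,0,0,5]]'
```

```text
time_s: 10.35
eef_pos: [0.4821, -0.0227, 0.0612]
tool_rot: [[-0.714, 0.7, -0.001], [0.7, 0.714, 0.0], [0.0, -0.0, -1.0]]
contact_force: [-0.6, 0.1, -0.4]
width: 0.0075
grip_force: 25.0
time_s: 10.98
eef_pos: [0.4824, -0.0227, 0.0543]
tool_rot: [[-0.714, 0.7, 0.0], [0.7, 0.714, -0.0], [-0.0, 0.0, -1.0]]
contact_force: [0.2, -0.6, 0.1]
width: 0.0077
grip_force: 25.0
```

```bash
python3 -m pendant '[[0,0,0.02,0,0,0,5],[0,0,0.04,0,0,0,5],[0,0,0.05,0,0,0,5],[0,0,0.054,0,0,0,5],[0,0,0.054,0,0,0,5]]'
python3 -m pendant '[[0,0,0.004,0,0,0,5],[0,0,0.008,0,0,0,5],[0,0,0.011,0,0,0,5],[0,0,0.011,0,0,0,5],[0,0,0.011,0,0,0,5]]'
```

```text
time_s: 11.6
eef_pos: [0.4821, -0.0227, 0.0462]
tool_rot: [[-0.714, 0.7, -0.0], [0.7, 0.714, 0.0], [0.0, -0.0, -1.0]]
contact_force: [-1.4, 0.6, 2.3]
width: 0.0074
grip_force: 25.0
time_s: 12.22
eef_pos: [0.4823, -0.0227, 0.0462]
tool_rot: [[-0.715, 0.7, -0.001], [0.7, 0.715, -0.0], [0.0, -0.0, -1.0]]
contact_force: [-6.8, 0.5, 15.5]
width: 0.008
grip_force: 25.0
```

```bash
python3 -m pendant '[[0,0,-0.011,0,0,0,5],[0,0,-0.011,0,0,0,10],[0,0,-0.011,0,0,0,14],[0,0,-0.011,0,0,0,20],[0,0,-0.011,0,0,0,26]]'
python3 -m pendant '[[0,0,0,0,0,0,26],[0,0,-0.1,0,0,0,26],[0,0,-0.3,0,0,0,26],[0,0,-0.55,0,0,0,26],[0,0,-0.8,0,0,0,26]]'
python3 - <<'E'
from h import *
P,im=cloud('pics/scene0.npz');Q=P.reshape(-1,3);C=im.reshape(-1,3).astype(int)
k=(Q[:,2]>.235)&(Q[:,0]>.42)&(Q[:,0]<.56)&(Q[:,1]<-.26)&(Q[:,1]>-.42);q=Q[k];c=C[k]
P2,i2=cloud('pics/top0.npz');Q2=P2.reshape(-1,3);k=(Q2[:,2]>.235)&(Q2[:,0]>.42)&(Q2[:,0]<.56)&(Q2[:,1]<-.26)&(Q2[:,1]>-.42);q2=Q2[k];c2=i2.reshape(-1,3)[k].astype(int)
for q,c in((q,c),(q2,c2)):
    w=c.mean(1)>150
    print(len(q),'white',w.sum(),q[w].mean(0),cv2.minAreaRect((q[w][:,:2]*1000).astype(np.float32)),'dark',q[c.mean(1)<70].mean(0))
    A=np.c_[q[w][:,:2],np.ones(w.sum())];print('plane',np.linalg.lstsq(A,q[w][:,2],rcond=None)[0])
s=sensors.sense();print(s['q'])
E
```

```text
time_s: 12.85
eef_pos: [0.4821, -0.0227, 0.0459]
tool_rot: [[-0.714, 0.7, -0.0], [0.7, 0.714, 0.0], [0.0, -0.0, -1.0]]
contact_force: [1.1, 0.3, 0.0]
width: 0.0248
grip_force: 0.0
time_s: 13.48
eef_pos: [0.4823, -0.0227, 0.1682]
tool_rot: [[-0.714, 0.7, 0.001], [0.7, 0.714, -0.0], [-0.001, 0.001, -1.0]]
contact_force: [0.2, -1.0, 0.2]
width: 0.0262
grip_force: 0.0
844 white 378 [ 0.48762121 -0.34596177  0.28796128] ((491.288330078125, -350.81561279296875), (47.94731903076172, 71.38163757324219), 18.69834327697754) dark [ 0.46786873 -0.32474504  0.26459798]
plane [ 0.10775689 -0.11714047  0.19489061]
557 white 378 [ 0.49198098 -0.34751883  0.28838963] ((494.90997314453125, -350.8901672363281), (49.16077423095703, 68.69378662109375), 16.648990631103516) dark [ 0.47769945 -0.30912551  0.27072064]
plane [ 0.04994142 -0.17561691  0.20278922]
[-1.29787053e+01  3.40390513e+00  1.04202961e+02  9.13987575e-04
  7.23302865e+01 -5.85754616e+01]
```

Contact came at TCP z = 46.2 mm, so the tile is home, and it is released. Next I'll tilt the wrist camera to measure the inspection camera.

```bash
cat >> h.py <<'E'
def tilt(look_yaw,deg):
    a=np.radians(look_yaw);t=np.radians(deg);l=np.array([np.cos(a),np.sin(a),0]);u=np.array([0,0,1.])
    z=-l*np.sin(t)-u*np.cos(t);x=l*np.cos(t)-u*np.sin(t);return np.c_[x,np.cross(z,x),z]
E
python3 -c "
from h import *
print(*rows([.43,-.19,.365],tilt(108.5,35)))
print(*rows([.43,-.19,.365],tilt(108.5,0)))"
```

```text
[-0.5324 -1.0402 -1.3118] [ 0.0462 -0.1905  0.1457]
[-0.5324 -1.0402 -1.3118] [0.0003 0.0002 0.1505]
```

```bash
python3 -m pendant '[[0,0,-0.2,0,0,0.01,26],[0,0,-0.4,0,0,0.03,26],[-0.03,-0.06,-0.6,0,0,0.06,26],[-0.06,-0.12,-0.8,0,0,0.1,26],[-0.1,-0.2,-0.98,0,0,0.15,26]]' >/dev/null
python3 -c "
from h import *
print(*rows([.43,-.19,.365],tilt(108.5,35)))"
```

```text
[-0.7684 -0.5479 -0.3301] [ 0.0003 -0.1941 -0.001 ]
```

```bash
python3 -m pendant '[[-0.15,-0.1,-0.1,0,-0.04,0,26],[-0.3,-0.22,-0.18,0,-0.08,0,26],[-0.45,-0.33,-0.25,0,-0.12,0,26],[-0.6,-0.44,-0.3,0,-0.16,0,26],[-0.77,-0.55,-0.33,0,-0.194,0,26]]' >/dev/null
python3 -m pendant '[[0,0,0,0,0,0,26],[0,0,0,0,0,0,26],[0,0,0,0,0,0,26],[0,0,0,0,0,0,26],[0,0,0,0,0,0,26]]'
python3 -c "from h import *;snap('wrist','w5')"
```

```text
time_s: 15.35
eef_pos: [0.4308, -0.1904, 0.3625]
tool_rot: [[-0.262, 0.948, 0.182], [0.777, 0.319, -0.542], [-0.572, -0.0, -0.82]]
contact_force: [0.2, -0.2, -0.0]
width: 0.0263
grip_force: 0.0
```

View pics/w5.png

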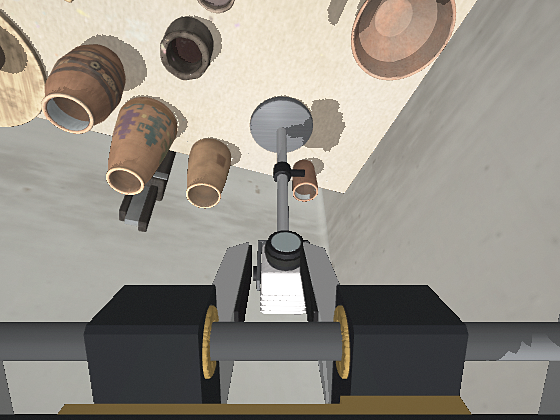

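The lens is the ellipse at (286,243), with the white camera body behind it at (283,285) and the stand foot at (281,122).

Run:
```python
from h import *
P,im=cloud('pics/w5.npz')
def plane(Q,n=500,t=.0008):
    rng=np.random.default_rng(0);best=None
    for _ in range(n):
        a=Q[rng.choice(len(Q),3,False)];v=np.cross(a[1]-a[0],a[2]-a[0]);l=np.linalg.norm(v)
        if l<1e-7: continue
        k=abs((Q-a[0])@(v/l))<t
        if best is None or k.sum()>best.sum(): best=k
    c=Q[best].mean(0);v=np.linalg.svd(Q[best]-c)[2][2];return best,c,v
sub=P[225:320,245:325].reshape(-1,3);C=im[225:320,245:325].reshape(-1,3).astype(int)
uv=np.stack(np.meshgrid(np.arange(245,325),np.arange(225,320)),-1).reshape(-1,2)
k=(sub[:,2]>.225)&(sub[:,2]<.31)&(sub[:,1]<-.25);sub,C,uv=sub[k],C[k],uv[k];print(len(sub),sub.min(0),sub.max(0))
w=C.mean(1)>140
e,_,_=0,0,0
b=uv[:,1]>262
Q=sub[b&w];i,c,v=plane(Q);v*=np.sign(v[2]);print('top plane',len(Q),i.sum(),c,v,'nod-ish',np.degrees(np.arctan2(np.hypot(v[0],v[1]),v[2])),'az',np.degrees(np.arctan2(v[1],v[0])))
r=cv2.minAreaRect((Q[i][:,:2]*1000).astype(np.float32));print(r)
l=uv[:,1]<268
Q=sub[l];U=uv[l];i,c,v=plane(Q);v*=np.sign(v[1]);print('lens plane',len(Q),i.sum(),c,v,'yaw',np.degrees(np.arctan2(v[1],v[0])),'pitch',np.degrees(np.arcsin(v[2])))
print('uv',U[i].min(0),U[i].max(0))
# in-plane circle
a=np.cross([0,0,1],v);a/=np.linalg.norm(a);bb=np.cross(v,a);p=np.c_[(Q[i]-c)@a,(Q[i]-c)@bb]
(cx,cy),rad=cv2.minEnclosingCircle((p*1000).astype(np.float32));print('circle',cx,cy,rad,'centre',c+(cx*a+cy*bb)/1000)
```

```text
3564 [ 0.45776889 -0.37849579  0.22744997] [ 0.51999257 -0.29516202  0.29501442]
top plane 1916 1333 [ 0.48895905 -0.34415914  0.288247  ] [-0.05841646  0.20680261  0.97663719] nod-ish 12.409358969123723 az 105.77363184906748
((490.1706237792969, -344.3153991699219), (46.61079788208008, 57.30308151245117), 17.169952392578125)
lens plane 1476 615 [ 0.47680563 -0.3012848   0.25672864] [-0.28586321  0.93604627 -0.20518187] yaw 106.9823736057328 pitch -11.840145560821439
uv [267 230] [303 255]
circle -0.5282571911811829 -1.0794103145599365 18.744422912597656 centre [ 0.47737554 -0.30134233  0.2556722 ]
```

Run:
```python
from h import *
P,im=cloud('pics/w5.npz')
v=np.array([-.2859,.936,-.2052]);c=np.array([.4774,-.3013,.2557])
a=np.cross([0,0,1],v);a/=np.linalg.norm(a);b=np.cross(v,a)
Q=P[225:320,245:325];D=(Q-c);h=D@v;x=D@a;y=D@b;r=np.hypot(x,y)
G=im[225:320,245:325].mean(2)
for r0 in range(0,26,2):
    k=(r>=r0/1000)&(r<(r0+2)/1000)&(abs(h)<.012);print(r0,k.sum(),np.percentile(h[k]*1000,[5,25,50,75,95]).round(1),np.median(G[k]))
k=(h>-.03)&(h<.01)&(r<.03);print('x ext',x[k].min(),x[k].max(),'y',y[k].min(),y[k].max())
# body x extents along a
t=(Q[...,2]>.27)&(h<-.025)&(h>-.09);print('body a',np.percentile(x[t],[1,99]),'b top',np.percentile(y[t],[50,95]))
for lo in range(-85,-15,10):
    t=(G>140)&(h*1000>lo)&(h*1000<lo+10)&(abs(x)<.04);print(lo,np.percentile(x[t]*1000,[1,50,99]).round(1),np.percentile(y[t]*1000,[50,95]).round(1))
```

```text
0 8 [-0.3  0.1  0.1  0.4  0.6] 132.16666666666669
2 27 [-0.6 -0.1  0.1  0.5  0.9] 132.33333333333334
4 46 [-0.5  0.1  0.3  0.4  1.1] 132.5
6 60 [-0.4 -0.1  0.1  0.5  0.9] 132.66666666666666
8 86 [-0.5 -0.2  0.2  0.5  1.2] 132.66666666666666
10 97 [-0.7 -0.2  0.2  0.6  1.3] 133.33333333333334
12 127 [-0.8 -0.2  0.2  0.5  1. ] 138.66666666666666
14 126 [-1.  -0.5 -0.2  0.1  0.6] 24.333333333333332
16 217 [-5.9 -3.3 -1.  -0.3  0.4] 34.666666666666664
18 227 [-11.   -8.5  -6.3  -5.2  -0.8] 51.0
20 70 [-11.6 -10.4  -9.   -7.1  -5.9] 57.333333333333336Traceback (most recent call last):
  File "<stdin>", line 8, in <module>
    return _quantile_unchecked(
        a, q, axis, out, overwrite_input, method, keepdims, weights)
    return _ureduce(a,
                    func=_quantile_ureduce_func,
    ...<5 lines>...
                    overwrite_input=overwrite_input,
                    method=method)
    r = func(a, **kwargs)
    result = _quantile(arr,
                       quantiles=q,
    ...<2 lines>...
                       out=out,
                       weights=wgt)
    slices_having_nans = np.isnan(arr[-1, ...])
                                  ~~~^^^^^^^^^
IndexError: index -1 is out of bounds for axis 0 with size 0
```

Run:
```python
from h import *
P,im=cloud('pics/w5.npz')
v=np.array([-.2859,.936,-.2052]);c=np.array([.4774,-.3013,.2557])
Q=P[225:262,262:308];D=Q-c;G=im[225:262,262:308].mean(2)
k=(abs(D@v)<.0015)&(np.linalg.norm(D,axis=-1)<.018)&(G>100);print(k.sum(),Q[k].mean(0))
u=np.argwhere(k);e=cv2.fitEllipse(cv2.convexHull(u[:,::-1].astype(np.float32)));print(e)
print(*rows([.46,-.02,.36],down(45.5)))
```

```text
449 [ 0.47729723 -0.30108292  0.25592956]
((23.43731117248535, 16.795421600341797), (19.57860565185547, 29.0299129486084), 92.47607421875)
[ 0.8415  0.5469 -0.5669] [-0.0456  0.1903 -0.1448]
```

```bash
python3 -m pendant '[[0.17,0.11,-0.11,-0.009,0.038,-0.029,26],[0.34,0.22,-0.23,-0.018,0.076,-0.058,26],[0.5,0.33,-0.34,-0.027,0.114,-0.087,34],[0.67,0.44,-0.45,-0.036,0.152,-0.116,42],[0.8415,0.547,-0.567,-0.0456,0.1903,-0.1448,42]]' >/dev/null
python3 -m pendant '[[0,0,0.2,0,0,0,42],[0,0,0.4,0,0,0,42],[0,0,0.6,0,0,0,42],[0,0,0.8,0,0,0,42],[0,0,0.95,0,0,0,42]]' >/dev/null
python3 -m pendant '[[0,0,0,0,0,0,42],[0,0,0,0,0,0,42],[0,0,0,0,0,0,42],[0,0,0,0,0,0,42],[0,0,0,0,0,0,42]]'
python3 - <<'E'
from h import *
snap('wrist','w6');P,im=cloud('pics/w6.npz')
Q=P.reshape(-1,3);Q=Q[~np.isnan(Q[:,0])]
Q=Q[np.hypot(Q[:,0]-.4574,Q[:,1]-.0018)<.075]
t=Q[(Q[:,2]>.024)&(Q[:,2]<.034)];r=cv2.minAreaRect((t[:,:2]*1000).astype(np.float32));print('rail',r)
h=Q[(Q[:,2]>.085)&(Q[:,2]<.114)];g=cv2.minAreaRect((h[:,:2]*1000).astype(np.float32));print('handle',len(h),h[:,2].max(),g)
yaw=np.radians(r[2]);X=np.array([np.cos(yaw),np.sin(yaw)]);Y=np.array([-X[1],X[0]]);L=np.c_[(Q[:,:2]-[.4574,.0018])@X,(Q[:,:2]-[.4574,.0018])@Y,Q[:,2]]
for s in(1,-1):
    m=L[(L[:,2]>.035)&(L[:,2]<.066)&(L[:,1]*s>.014)&(abs(L[:,0])<.02)]
    if len(m): print(s,len(m),'ztop',np.percentile(m[:,2],[50,98]),'x',np.percentile(m[:,0],[3,50,97]),'y',np.percentile(m[:,1],[2,98]))
go(.4574,.0018,.085,45.5)
E
```

```text
time_s: 17.27
eef_pos: [0.4601, -0.0201, 0.218]
tool_rot: [[-0.713, 0.701, 0.001], [0.701, 0.713, -0.0], [-0.001, 0.001, -1.0]]
contact_force: [0.5, 0.1, 0.7]
width: 0.0421
grip_force: 0.0
rail ((457.69561767578125, 1.7366447448730469), (35.694580078125, 116.2869873046875), 45.48910903930664)
handle 460 0.10917728858960446 ((457.267822265625, 2.1090211868286133), (14.782410621643066, 19.6467342376709), 46.87744140625)
1 348 ztop [0.05682584 0.06020957] x [-0.00441404 -0.00062715  0.00365016] y [0.01931771 0.05135413]
-1 281 ztop [0.05735622 0.06027076] x [-0.00464385 -0.00102783  0.00360661] y [-0.05058504 -0.0210389 ]
[0.1156 0.0913 0.8859] [0.0001 0.0003 0.    ]
```

View pics/w6.png

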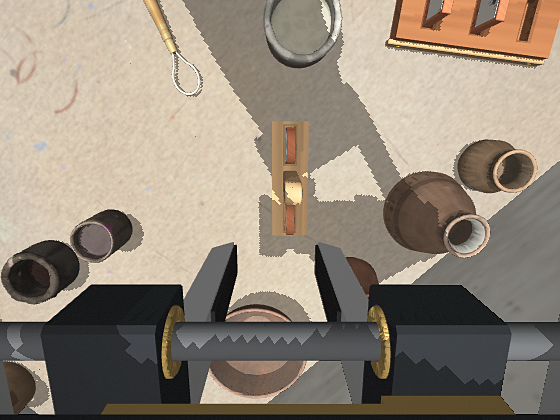

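Both tiles stand in the holder at (290,145) and (291,219), with tops equal at 60.2 mm, so the new tile is fully home. Next I'll grip the handle.

```bash
python3 -m pendant '[[0.05,0.04,0.1,0,0,0,42],[0.116,0.091,0.25,0,0,0,42],[0.116,0.091,0.45,0,0,0,42],[0.116,0.091,0.62,0,0,0,42],[0.116,0.091,0.7,0,0,0,42]]' |sed -n 2p
python3 -m pendant '[[0,0,0.06,0,0,0,42],[0,0,0.12,0,0,0,42],[0,0,0.17,0,0,0,42],[0,0,0.186,0,0,0,42],[0,0,0.186,0,0,0,42]]' |sed -n 2p
python3 -m pendant '[[0,0,0,0,0,0,30],[0,0,0,0,0,0,20],[0,0,0,0,0,0,10],[0,0,0,0,0,0,10],[0,0,0,0,0,0,10]]' 50
python3 -m pendant '[[0,0,0,0,0,0,10],[0,0,0,0,0,0,10],[0,0,-0.05,0,0,0,10],[0,0,-0.1,0,0,0,10],[0,0,-0.15,0,0,0,10]]'
python3 - <<'E'
from h import *
v=np.array([np.cos(np.radians(107))*np.cos(np.radians(12.1)),np.sin(np.radians(107))*np.cos(np.radians(12.1)),-np.sin(np.radians(12.1))])
a=np.cross([0,0,1],v);a/=np.linalg.norm(a);b=np.cross(v,a)
T=np.array([.4773,-.3011,.2558])+.184*v+.040*b;Rt=np.c_[np.cross(v,-b),v,-b]
np.savez('tgt.npz',T=T,R=Rt);print(T,Rt.round(3).tolist());print(*rows(T,Rt));print(sensors.sense()['q'])
E
```

```text
eef_pos: [0.4551, 0.0028, 0.1101]
eef_pos: [0.4572, 0.0018, 0.0847]
time_s: 19.2
eef_pos: [0.4573, 0.0019, 0.0848]
tool_rot: [[-0.713, 0.701, 0.001], [0.701, 0.713, -0.0], [-0.001, 0.0, -1.0]]
contact_force: [0.4, 0.2, -0.0]
width: 0.0136
grip_force: 50.0
time_s: 19.82
eef_pos: [0.4568, 0.0019, 0.1075]
tool_rot: [[-0.713, 0.701, -0.0], [0.701, 0.713, -0.0], [-0.0, -0.0, -1.0]]
contact_force: [-0.0, -0.1, -3.0]
width: 0.0136
grip_force: 50.0
[ 0.42224733 -0.12103082  0.25634151] [[-0.956, -0.286, 0.061], [-0.292, 0.935, -0.2], [-0.0, -0.21, -0.978]]
[-0.4098 -0.7463 -0.9922] [ 0.0606 -0.0361 -0.3403]
[-1.06323027e+01  4.88763594e+00  1.10710575e+02 -1.15785424e-02
  6.44065734e+01 -5.61351039e+01]
```

```bash
python3 -m pendant '[[0,0,-0.12,0,0,0,10],[0,0,-0.3,0,0,0,10],[0,0,-0.5,0,0,0,10],[0,0,-0.7,0,0,0,10],[0,0,-0.85,0,0,0,10]]' |sed -n 2p
python3 -m pendant '[[-0.04,-0.07,-0.014,0.006,-0.0036,-0.034,10],[-0.08,-0.15,-0.028,0.012,-0.007,-0.068,10],[-0.12,-0.22,-0.042,0.018,-0.011,-0.102,10],[-0.16,-0.3,-0.057,0.024,-0.014,-0.136,10],[-0.2,-0.37,-0.07,0.03,-0.018,-0.17,10]]'
python3 -c "
from h import *
t=np.load('tgt.npz');print(*rows(t['T'],t['R']),sensors.sense()['q'])"
```

```text
eef_pos: [0.4572, 0.0019, 0.2364]
time_s: 21.08
eef_pos: [0.4391, -0.059, 0.2454]
tool_rot: [[-0.972, 0.237, 0.004], [0.235, 0.966, -0.109], [-0.029, -0.105, -0.994]]
contact_force: [0.2, 0.0, -2.6]
width: 0.0135
grip_force: 50.0
[ 0.0099 -0.4339 -0.0279] [ 0.0305 -0.0178 -0.1693] [-14.37985507  -6.48519486 104.57914205  -6.08903452  80.20003196
 -89.75521429]
```

```bash
python3 -m pendant '[[0.002,-0.09,-0.006,0.006,-0.0036,-0.034,10],[0.004,-0.18,-0.011,0.012,-0.007,-0.068,10],[0.006,-0.27,-0.017,0.018,-0.011,-0.102,10],[0.008,-0.36,-0.023,0.024,-0.0142,-0.138,10],[0.01,-0.434,-0.028,0.0305,-0.0178,-0.1693,10]]' >/dev/null
python3 -m pendant '[[0,0,0,0,0,0,10],[0,0,0,0,0,0,10],[0,0,0,0,0,0,10],[0,0,0,0,0,0,10],[0,0,0,0,0,0,10]]'
python3 - <<'E'
from h import *
t=np.load('tgt.npz');print(*rows(t['T'],t['R']))
snap('wrist','w7');snap('scene','s7')
s=sensors.sense();A=np.array(s['tool_rot']);P,im=cloud('pics/w7.npz')
# holder frame from tool: x=tool y, y=tool x, z=-tool z ; origin at TCP+85mm tool z
q=(P-s['eef_pos'])@A;H=np.stack([q[...,1],q[...,0],.085-q[...,2]],-1).reshape(-1,3)
m=H[(abs(H[:,0])<.03)&(abs(H[:,1])<.075)]
r=m[(m[:,2]>.026)&(m[:,2]<.034)&(m[:,1]>.012)];print('rail z',len(r),np.median(r[:,2]),'x',np.percentile(r[:,0],[2,98]),'ymax',r[:,1].max())
B=np.c_[r[:,:2],np.ones(len(r))];print('rail tilt deg',np.degrees(np.linalg.lstsq(B,r[:,2],rcond=None)[0][:2]))
print(cv2.minAreaRect((r[:,:2]*1000).astype(np.float32)))
g=m[(m[:,2]>.045)&(m[:,2]<.066)&(m[:,1]>.014)];print('master',len(g),np.percentile(g[:,0],[3,97]),np.percentile(g[:,1],[2,98]),np.percentile(g[:,2],98))
E
```

```text
time_s: 22.32
eef_pos: [0.4225, -0.1206, 0.2559]
tool_rot: [[-0.957, -0.283, 0.061], [-0.289, 0.936, -0.2], [-0.0, -0.209, -0.978]]
contact_force: [-0.5, -0.6, -2.8]
width: 0.0137
grip_force: 50.0
[ 0.0025 -0.0029 -0.0021] [ 0.0001 -0.0001 -0.001 ]
rail z 3144 0.03007440562217048 x [-0.01684746  0.01807153] ymax 0.0577396098894056
rail tilt deg [ 0.10508949 -0.0904055 ]
((0.5856094360351562, 34.83412170410156), (36.16099166870117, 45.733219146728516), 0.16633856296539307)
master 832 [-0.00365033  0.00415275] [0.01997043 0.05053725] 0.060531430086379186
```

View pics/w7.png

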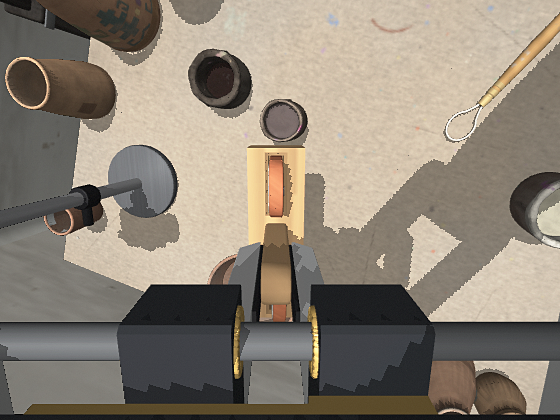

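The holder is square in the grip, with the rail at (275,195) and the tile on the lens side. The offsets are under 1 mm and 0.2°. I'll let it settle and hand in.

```bash
python3 -m pendant '[[0,0,0,0,0,0,10],[0,0,0,0,0,0,10],[0,0,0,0,0,0,10],[0,0,0,0,0,0,10],[0,0,0,0,0,0,10]]'
python3 -c "
from bench import order,sensors
print(max(map(abs,sensors.sense()['qd'])));print(order.job_done())"
```

```text
time_s: 23.05
eef_pos: [0.4225, -0.1207, 0.2561]
tool_rot: [[-0.957, -0.283, 0.061], [-0.289, 0.936, -0.2], [-0.001, -0.209, -0.978]]
contact_force: [1.3, 0.7, -3.2]
width: 0.0136
grip_force: 50.0
0.08478501155753071
the job is handed in; nothing more can be done
None
```

The arched tile is fully home in the holder with its glaze on the master's side, and the arm is holding the pair still about 18 cm in front of the lens, square and level by my measurements; handed in at 23 s, verdict not shown.

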